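# Roll a tube into the vee cradle and clamp it

### The arm

A 7-joint arm with a two-finger parallel gripper is mounted at the origin on the work surface; the furniture and walls round the work are solid. World frame = base frame: x ahead of the robot, y to its left, z up, the work surface at z = 0. Lengths are in m, angles in rad, forces in N, time in s.
With the tool pointing down it reaches from about 0.425 to 0.875 m from the base axis. Payload 4.7 kg.
Tool frame: the origin (TCP) lies between the finger pads; the fingertips stand 14 mm ahead of it and the grasp point (between the pads) lies 5 mm behind it; z points along the fingers, y is the line along which they close (so a half turn about z gives the same grasp; the last joint's range is limited). The gripper opens to 87 mm and grips with 3 to 60 N. Pads are 19 mm wide; open, the fingers measure 117 mm over their backs; the gripper's body (75 mm by 190 mm) begins 51 mm behind the grasp point.
Start: joints at [-1.335, 0.321, -0.07, 1.45, 0.023, 1.371, -0.057], TCP at [0.143, 0.634, 0.237] pointing down, gripper open.
Joint ranges: [-2.86, 2.86], [-0.3, 2.09], [-1.38, 1.24], [0.06, 2.45], [-1.56, 4.7], [0.09, 2.05], [-2.69, 2.69]. Speed limits (rad/s): [2.57, 2.57, 3.14, 3.14, 3.14, 3.14, 3.14].

### API

Orientations are given as a rotation vector (axis times angle).
In Python, from bench import get_state, get_image, camera_params, close_job gives the robot as it stands. The module is installed in compiled form; this text tells all that it offers.
- The arm moves only by the tool arm_command, never from a script. Its argument "motion" is a list of rows, each a list of 5 numbers: the finger opening in mm, from 0 to 87, then the shift along the tool's x, y, z in mm, then the turn about the tool's z in degrees. In form: [[gripper, x, y, z, spin], ...]. A call has 1 to 5 rows; each row is the pose to reach, as a shift and turn from the pose commanded when the call began, along the tool's axes at that moment; what a row does not reach only later rows make up. A row lasts 1/12 s, in which the tool goes at most 41.7 mm and 7.16 degrees, less where a joint would pass 70% of its speed; a pose out of reach is approached as far as the arm can. A call with a gripper value outside its range is refused whole. The fingers move at their own pace and stop on an object; "newtons" is the grip in N (left out, the last holds). Time passes only in rows, so rows that repeat a pose let the fingers close. It gives the time, the measured TCP pose, the force, the opening and the grip force at its end, in the units of the state.
- get_state(): the state, without advancing time (a new reading comes with each control period).
- get_image(name): name is "side" or "top"; returns (picture, depth): 420x560x3 uint8, red, green, blue; 420x560 float32, m along the optical axis (not along the pixel's ray), 0 where there is no reading.
- camera_params(name): a dict with "intrinsics" (3x3 intrinsics, pixels), "D" ([k1, k2, p1, p2, k3] as OpenCV has them; the pictures are not rectified), "extrinsics" (4x4, takes a point from camera to world coordinates). Camera axes: x right, y down, z forward; pixel columns grow to the right and rows downward; lengths in m; the calibration is good to about 2 mm. A picture is of the moment at which its call begins. camera_params takes no time and is no camera call.
- close_job(): hands the job in; it is judged then, once.
The state is a dict: "time": time; "joint_positions": joint angles; "qd": joint speeds; "joint_torque": joint torques, N m; "position": TCP position; "tool_rot": TCP orientation; "ft_force": force on the tool from outside, world axes, zero at the start; "torque": the same for the moment, N m; "grip_width": opening from 0.0 (shut) to 1.0 (fully open); "grip_force": force on a finger pad.
Only numpy, scipy, OpenCV 4.12 (cv2) and the standard library are available. Lean on these libraries where they do the work, as an engineer would, in place of code of your own. Each camera call takes 0.05 s, during which the arm holds its last target. There are 200 camera calls.

### The job

Get the short steel chair-leg tube ready for drilling: without gripping it or lifting it off the rails, roll it gently over the crest so that it drops into the vee, and take the fingers off so that it settles by itself. Then swing the clamp arm over and press it down until its sprung foot is firmly squeezed against the tube but not forced, and let go so that the clamp holds the tube. Leave the two thread spools and the tack tin where they are.

Things in the scene. Friction and masses are not known exactly. Their poses are not given: they have to be found in the camera images.
- cradle: Vee cradle, fixed: grey base plate 160 x 160 x 10 mm with two equal aluminium plates, 14 mm thick, centred at its y = -58 and +58 mm (102 mm gap between). Origin on the bench under the vee's middle; y along the vee. Along +x each plate shows a blue stop (x -78 to -68 mm, 62 mm high), the rail, the crest, the vee. Clamp post: x 37 to 63, y -16 to 16 mm, 104 mm high.
- crest (a point): Mid-point between the two plates' crests, at cradle x = -18 mm, 44 mm above the bench. The rails climb to it at 3 degrees from 41.5 mm at x = -66 mm: a tube let go there rolls back to the blue stops; once past the crest it drops into the vee.
- vee_seat (a point): Where the tube's centre lies when seated in the 90 degree vee: over the cradle's origin, 49 mm above the bench; axes as the cradle's. The near flank ends at the crest, the far flank is 58 mm high at x = 32 mm.
- tube_centre (a point): Centre of the loose chair-leg tube: bright steel, 32 mm diameter, 160 mm long, black end caps, a yellow band, 0.14 to 0.28 kg. Its y axis is the tube's axis (the others turn as it rolls). It starts on the rails against the blue stops: centre at cradle x = -52 mm, 58 mm above the bench; it rides over the crest at 60 mm.
- tube: The same tube; its origin is its centre.
- clamp_hinge (a point): Hinge of the clamp arm, on the post at cradle x = 50, y = 0, 92 mm above the bench; the hinge axis is the cradle's y. It is stiff and stays where it is left (3 to 5 N at the knob moves it). The arm is a dark bar 16 mm wide, 12 mm thick.
- clamp_knob (a point): Centre of the red ball knob, 24 mm diameter, at the end of the clamp arm, 115 mm from the hinge. It can be pinched across the cradle's y or pushed. With the arm level it lies at cradle x = -65 mm, 92 mm above the bench. Force added at the knob acts 2.3 times as strongly at the foot.
- clamp_nut (a point): Nut of the foot's screw, on the arm's centre line 50 mm from the hinge. The screw carries a black rubber foot, 22 mm across, on the arm's underside. How far it is screwed out differs each time and is not measured: its free face lies 20 to 34 mm below the arm's centre line. The foot is sprung: 2 N per mm for 6 mm, then solid. Over 4 N it holds the tube (aim for 8); over 25 N dents it.
- clamp_arm (a joint): Angle of the clamp arm (rad): 0 is level with the knob over the rails; it grows as the arm opens upward and back, 1.57 is upright; range -0.35 to 1.85. It starts at 1.5 to 1.75. Depending on the screw, the foot meets the seated tube somewhere between -0.15 and +0.15.
- thread_rd: Thread spool, red, 38 mm diameter, 58 mm high, standing beside the cradle; origin at its underside.
- thread_gr: Thread spool, grey, 40 mm diameter, 62 mm high, standing beside the cradle; origin at its underside.
- tack_tin: Open red tin of tacks, 71 mm across, 29 mm high, beside the cradle; origin at its underside.

How it is judged:
On the way, in this order (a step that is already met when the one before it is completed fails the run):
1. the tube lies at rest in the vee, with the fingers off it and the clamp not yet on it (x of tube_centre in the frame of cradle between -0.003 and 0.003 m and z of tube_centre in the frame of cradle between 0.0455 and 0.0515 m and y of tube_centre in the frame of cradle between -0.025 and 0.025 m and angle between the y axis of tube_centre and the y axis of cradle, either way round below 0.04 rad and linear speed of tube below 0.02 m/s and contact force between each of the fingers, clamp_arm and tube below 0.1 N), for 0.3 s.
2. the clamp's foot is pressed onto the tube with more than 4 N (x of tube_centre in the frame of cradle between -0.003 and 0.003 m and z of tube_centre in the frame of cradle between 0.0455 and 0.0515 m and y of tube_centre in the frame of cradle between -0.025 and 0.025 m and angle between the y axis of tube_centre and the y axis of cradle, either way round below 0.04 rad and contact force between clamp_arm and tube above 4 N), for 0.2 s.
At the end, for the whole second after the job is handed in: The tube rests in the vee (centre within 3 mm of the vee's middle across it and in height, within 25 mm along it, axis within 0.04 rad of the vee's) and the clamp's foot holds it with more than 4 N, the robot having let go (all of step 2 and linear speed of tube below 0.01 m/s); the robot touches nothing.
It fails at once if the tube is dented: the clamp squeezes it with more than 25 N (contact force between clamp_arm and tube above 25 N).
It fails at once if the tube is gripped or shoved: the fingers press on it with more than 18 N (contact force between the fingers and tube above 18 N).
It fails at once if the tube is lifted off the rails (centre more than 75 mm above the bench; it rides over the crest at 60 mm) (height (world z) of tube_centre above 0.075 m).
It fails at once if a thread spool or the tack tin is moved by more than 20 mm (distance of any of thread_rd, thread_gr, tack_tin from where it was at the start of the episode above 0.02 m).
It also fails if it takes over 72 s, if anything falls off the work surface, if the arm or the gripper's body presses on something with over 40 N, if the wrist force passes 120 N, or if a joint passes its speed limit or range.

## Working session

There is one attempt and no reset: what is moved stays moved. The work goes in short steps, Python scripts to look and compute and a tool call to move; the robot and the scene stay as the last step left them, time stands still between calls to the robot, and variables do not carry over. Pictures are saved under pics/ and viewed, at most 13 in all, crops included, and the job is handed in when it is done.

Besides the shell and the picture viewer there is one more tool, called after ">>>" as name(argument=value, ...), one argument or row to a line, values as JSON. arm_command: Moves the arm, as the interface text tells. Its arguments: {"type":"object","properties":{"motion":{"type":"array"},"newtons":{"type":"number"}},"required":["motion"]}

```bash
mkdir -p pics && python3 - <<'E'
from bench import *
import cv2,numpy as np
np.set_printoptions(precision=4,suppress=True)
for n in("side","top"):
    p,d=get_image(n); cv2.imwrite(f"pics/{n}0.png",p[:,:,::-1]); np.savez(f"{n}0.npz",p=p,d=d)
    c=camera_params(n); print(n,c["intrinsics"],c["D"],c["extrinsics"])
print(get_state())
E
```

```text
side [[484.7926   0.     287.8534]
 [  0.     484.7926 203.3498]
 [  0.       0.       1.    ]] [-0.1672  0.      0.      0.      0.    ] [[-1.      0.0016  0.001   0.4489]
 [ 0.0002  0.5962 -0.8029  0.445 ]
 [-0.0019 -0.8029 -0.5961  0.6595]
 [ 0.      0.      0.      1.    ]]
top [[440.7899   0.     282.2622]
 [  0.     440.7899 204.5322]
 [  0.       0.       1.    ]] [-0.0852  0.      0.      0.      0.    ] [[ 0.0244 -0.9941  0.1052  0.3731]
 [-0.9992 -0.021   0.0333 -0.3225]
 [-0.0309 -0.106  -0.9939  0.9335]
 [ 0.      0.      0.      1.    ]]
{'time': 0.1, 'joint_positions': array([-1.3349,  0.3217, -0.0701,  1.4516,  0.0226,  1.3708, -0.0569]), 'qd': array([-0.0005, -0.0008, -0.0026, -0.0028,  0.0001,  0.001 , -0.0001]), 'joint_torque': array([ -0.0002, -49.257 ,  -0.4057, -31.34  ,  -0.0643,   0.0394,
         0.0001]), 'position': array([0.143 , 0.6336, 0.2356]), 'tool_rot': array([-0.3476, -3.1222,  0.0027]), 'ft_force': array([ 0.5109, -0.7543,  0.4792]), 'torque': array([ 0.0476,  0.0137, -0.0167]), 'grip_force': 0.0, 'grip_width': 1.0013435966936328}
```

View pics/top0.png

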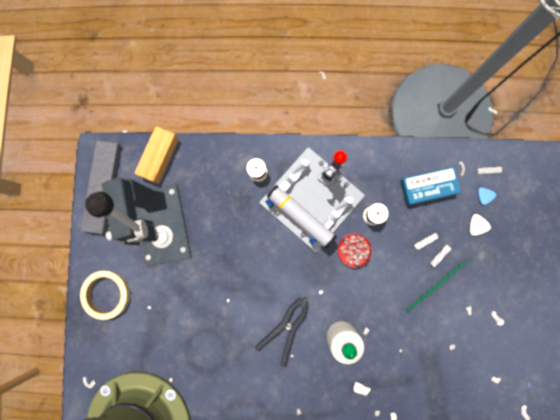

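View pics/side0.png

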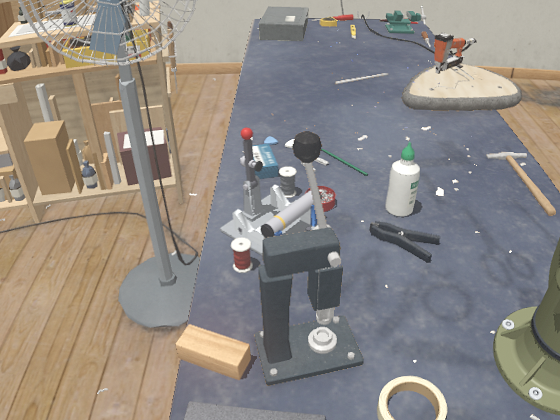

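The top view shows the cradle at about (312,200), tube from (270,195) to (333,240) against the blue stops on the lower side, red knob at (340,157), spools at (257,170) and (376,214), and the tin at (354,251). The side view shows the arm standing upright with its knob at (247,133), and the black press between the cradle and the near side.

```bash
cat > h.py <<'E'
import cv2,numpy as np
from bench import *
np.set_printoptions(precision=4,suppress=True)
def cloud(n,p,d):
    c=camera_params(n);h,w=d.shape
    u,v=np.meshgrid(np.arange(w),np.arange(h))
    r=cv2.undistortPoints(np.stack([u,v],-1).reshape(-1,1,2).astype(float),c["intrinsics"],np.array(c["D"])).reshape(h,w,2)
    P=np.dstack([r[...,0]*d,r[...,1]*d,d]);E=c["extrinsics"]
    return P@E[:3,:3].T+E[:3,3]
def hsv(p): return cv2.cvtColor(p,cv2.COLOR_RGB2HSV)
E
python3 - <<'E'
from h import *
z=np.load("top0.npz");p,d=z["p"],z["d"];W=cloud("top",p,d);H=hsv(p)
print("bench z",W[300,230],W[200,230])
roi=np.zeros(d.shape,bool);roi[140:275,235:400]=1
ok=roi&(d>0)
# tube: height 0.062..0.08
zz=W[...,2]
hu,s,v=H[...,0],H[...,1],H[...,2]
blue=ok&(hu>95)&(hu<130)&(s>140)&(v>80)&(zz>.03)
for nm,m in [("blue",blue),("plate",ok&(zz>.004)&(zz<.016)),("tube",ok&(zz>.066)&(zz<.08)),("redhi",ok&((hu<8)|(hu>172))&(s>150)&(zz>.1)),("tin",ok&((hu<8)|(hu>172))&(s>120)&(zz<.05)&(zz>.005))]:
    n,l,st,ce=cv2.connectedComponentsWithStats(m.astype(np.uint8))
    for i in range(1,n):
        if st[i,4]>8:
            q=W[l==i]; print(nm,st[i],ce[i],q.mean(0),q.min(0),q.max(0))
            if nm=="plate" and st[i,4]>500:print(cv2.minAreaRect(q[:,:2].astype(np.float32)*1000))
            if nm=="tube":
                print(cv2.minAreaRect(q[:,:2].astype(np.float32)*1000))
for c in [(257,170),(376,214)]:
    print("spool",W[c[1]-4:c[1]+5,c[0]-4:c[0]+5].reshape(-1,3).mean(0))
m=ok&(zz>.004)&(zz<.3)
n,l,st,ce=cv2.connectedComponentsWithStats(m.astype(np.uint8))
for i in range(1,n):
  if st[i,4]>300: q=W[l==i]; print("blob",st[i],cv2.minAreaRect(q[q[:,2]<.016][:,:2].astype(np.float32)*1000))
yl=ok&(hu>20)&(hu<35)&(s>100)&(zz>.05);print("yellow",W[yl].mean(0))
# press
r=np.zeros_like(ok);r[130:290,75:200]=1
q=W[r&(d>0)&(zz>.05)];print("press",q.min(0),q.max(0))
q=W[r&(d>0)&(zz>.2)];print("press>.2",q.min(0),q.max(0))
# lamp/fan near?
r[:]=0;r[0:135,300:]=1
q=W[r&(d>0)&(zz>.02)];print("fan",q.min(0) if len(q) else 0,q.max(0) if len(q) else 0)
E
```

```text
bench z [ 0.268  -0.1864  0.0003] [ 0.4796 -0.1785 -0.0025]
blue [267 199   6   8  26] [269.3462 202.7308] [ 0.4687 -0.2673  0.0591] [ 0.4628 -0.2722  0.0385] [ 0.4755 -0.2625  0.0648]
blue [311 238   5   6  19] [312.6316 240.5263] [ 0.3954 -0.3549  0.0619] [ 0.3905 -0.3596  0.0587] [ 0.4002 -0.3515  0.0653]
plate [ 272  147   93   86 2734] [320.0666 190.7114] [ 0.5021 -0.3706  0.0098] [ 0.4155 -0.4636  0.0041] [ 0.5956 -0.2688  0.016 ]
((502.2147216796875, -368.88397216796875), (162.8466796875, 116.935791015625), 51.03321075439453)
plate [258 172   9   9  23] [262.6087 176.6957] [ 0.5298 -0.2482  0.0082] [ 0.5232 -0.255   0.0041] [ 0.5394 -0.2382  0.0142]
plate [251 176   6   4   9] [253.7778 177.6667] [ 0.5274 -0.2293  0.0079] [ 0.5248 -0.2345  0.0044] [ 0.5314 -0.2229  0.0122]
plate [260 191  63  61 636] [290.4843 223.9906] [ 0.4303 -0.3097  0.0097] [ 0.375  -0.3766  0.0041] [ 0.4993 -0.2442  0.0159]
((432.28985595703125, -308.68524169921875), (159.51043701171875, 31.420154571533203), 45.63335418701172)
plate [364 215  12  10  19] [369.1579 221.1579] [ 0.4398 -0.4746  0.0086] [ 0.
[... 1873 characters left out ...]
5 6030] ((484.4083251953125, -354.8133850097656), (164.1564483642578, 162.322265625), 51.0332145690918)
blob [247 159  20  22 321] ((531.99755859375, -241.97193908691406), (16.098255157470703, 34.50773620605469), 26.815980911254883)
blob [364 203  24  22 366] ((447.80413818359375, -475.0296325683594), (36.71831512451172, 17.026994705200195), 31.501962661743164)
blob [338 234  34  34 524] ((379.94085693359375, -442.53485107421875), (65.98292541503906, 65.44386291503906), 66.8337631225586)
yellow [ 0.471  -0.2983  0.0715]
press [ 0.3762 -0.0782  0.05  ] [ 0.492  -0.0043  0.3887]
press>.2 [ 0.3794 -0.0782  0.2003] [ 0.4911 -0.0043  0.3887]
fan [ 0.7434 -0.8989  0.0201] [ 0.9385 -0.7096  0.3185]
```

```bash
python3 - <<'E'
import cv2
a=cv2.imread("pics/top0.png")[130:280,230:410];b=cv2.imread("pics/side0.png")[110:290,210:350]
import numpy as np
a=cv2.resize(a,(540,450),interpolation=cv2.INTER_CUBIC)
cv2.imwrite("pics/crop0.png",a)
E
```

```text
(no output)
```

View pics/crop0.png

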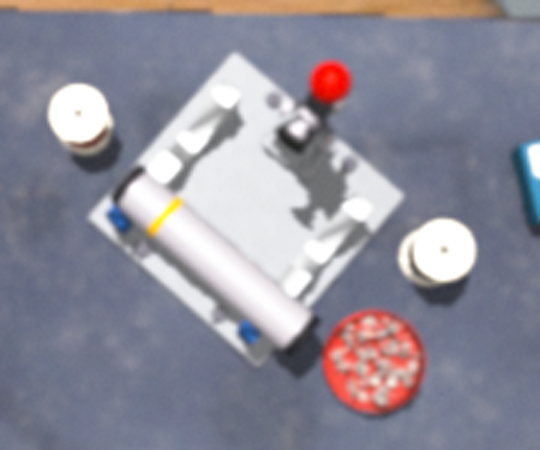

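>>> arm_command(
  motion=[
    [60,-30,-14,-20,5.4],
    [60,-60,-28,-40,10.8],
    [60,-90,-42,-60,16.2],
    [60,-120,-56,-80,21.6],
    [60,-149,-69,-100,26.8],
  ],
)

```text
time: 0.52
position: [0.2744, 0.5324, 0.3371]
tool_rot: [1.069, 2.954, -0.001]
ft_force: [1.0, 1.0, 1.6]
grip_width: 0.727
grip_force: 0.0
```

>>> arm_command(
  motion=[
    [60,-36,-4,-18,0],
    [60,-73,-7,-36,0],
    [60,-110,-11,-54,0],
    [60,-147,-14,-72,0],
    [60,-183,-18,-90,0],
  ],
)

```text
time: 0.93
position: [0.404, 0.4019, 0.4272]
tool_rot: [-1.062, -2.957, 0.0]
ft_force: [0.3, 0.8, -0.2]
grip_width: 0.691
grip_force: 0.0
```

```bash
python3 -c "
from h import *
s=get_state();print(s['time'],s['joint_positions'],s['position'],s['tool_rot'])"
```

```text
0.9333 [-1.0038  0.1272  0.2     1.3129 -0.0254  1.7041  0.0723] [0.404  0.4019 0.4272] [-1.0621 -2.9566  0.0004]
```

>>> arm_command(
  motion=[
    [60,-37,-14,-10,0],
    [60,-74,-28,-20,0],
    [60,-111,-42,-30,0],
    [60,-148,-55,-40,0],
    [60,-185,-68,-50,0],
  ],
)

```text
time: 1.35
position: [0.5029, 0.2316, 0.4769]
tool_rot: [-1.061, -2.957, -0.0]
ft_force: [0.3, -0.1, -0.1]
grip_width: 0.69
grip_force: 0.0
```

>>> arm_command(
  motion=[
    [60,-29,-28,0,0],
    [60,-57,-57,0,0],
    [60,-86,-85,0,0],
    [60,-114,-114,0,0],
    [60,-143,-142,0,0],
  ],
)

```text
time: 1.77
position: [0.522, 0.0309, 0.4764]
tool_rot: [-1.062, -2.956, -0.0]
ft_force: [0.2, 0.1, -0.5]
grip_width: 0.689
grip_force: 0.0
```

>>> arm_command(
  motion=[
    [60,-21,-35,0,0],
    [60,-42,-70,0,0],
    [60,-62,-104,0,0],
    [60,-83,-139,0,0],
    [60,-104,-173,0,0],
  ],
)

```text
time: 2.18
position: [0.4916, -0.1686, 0.4765]
tool_rot: [-1.062, -2.957, -0.001]
ft_force: [0.5, -0.9, 0.8]
grip_width: 0.694
grip_force: 0.0
```

```bash
python3 -c "
from h import *
s=get_state();print(s['time'],s['joint_positions'],s['position'],s['tool_rot'],s['ft_force'])"
```

```text
2.1833 [-0.3984  0.0256  0.7041  1.3275 -0.0177  1.7945  1.183 ] [ 0.4916 -0.1686  0.4765] [-1.0616 -2.9567 -0.0011] [ 0.4975 -0.9128  0.7582]
```

>>> arm_command(
  motion=[
    [50,-5,-30,20,0],
    [50,-10,-60,40,0],
    [50,-14,-91,60,0],
    [50,-19,-121,80,0],
    [50,-24,-152,100,0],
  ],
)

```text
time: 2.6
position: [0.4132, -0.3001, 0.3753]
tool_rot: [-1.061, -2.957, -0.001]
ft_force: [0.4, -0.7, -0.4]
grip_width: 0.581
grip_force: 0.0
```

>>> arm_command(
  motion=[
    [50,0,0,36,0],
    [50,0,0,72,0],
    [50,0,0,108,0],
    [50,0,0,145,0],
    [50,0,0,180,0],
  ],
)

```text
time: 3.02
position: [0.4137, -0.2988, 0.1945]
tool_rot: [-1.062, -2.956, -0.001]
ft_force: [1.2, -0.5, -1.6]
grip_width: 0.569
grip_force: 0.0
```

```bash
python3 -c "
from h import *
s=get_state();print(s['time'],s['joint_positions'],s['position'],s['tool_rot'],s['ft_force'],s['grip_width'])
a,_=get_image('side');b,_=get_image('top')
cv2.imwrite('pics/v1.png',np.hstack([cv2.resize(a[100:290,170:370],(400,380)),cv2.resize(b[110:300,200:400],(400,380))])[:,:,::-1])"
```

```text
3.0167 [-0.2518  0.0451  0.8568  1.875  -0.037   1.2377  1.4977] [ 0.4137 -0.2988  0.1945] [-1.062  -2.9565 -0.0015] [ 1.2034 -0.5095 -1.5667] 0.5687312403093019
```

View pics/v1.png

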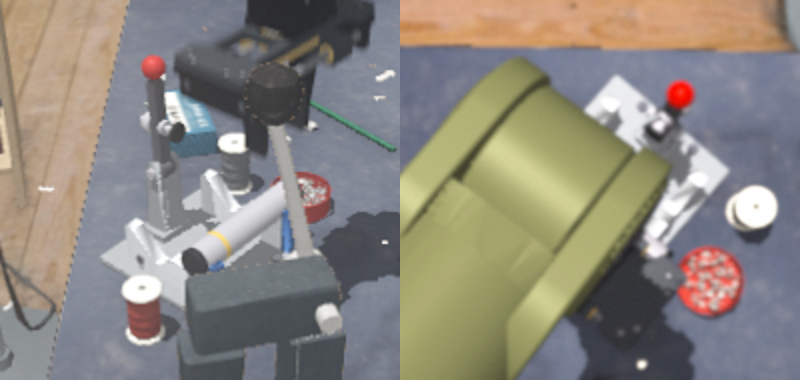

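The side crop shows the gripper above and behind the tube, tube still on the stops, clamp arm upright; I can't tell which way the long side of the gripper's body lies, so I check it with the depth.

```bash
python3 - <<'E'
from h import *
a,d=get_image('side');W=cloud('side',a,d)
s=get_state();O=s['position'];from scipy.spatial.transform import Rotation as R
T=R.from_rotvec(s['tool_rot'])
L=T.inv().apply((W-O).reshape(-1,3)).reshape(W.shape)
m0=(d>0)&(np.abs(L[...,0])<.16)&(np.abs(L[...,1])<.16)
for lo,hi in [(-.03,.013),(-.05,-.03),(-.07,-.05),(-.1,-.07),(-.13,-.1),(-.17,-.13)]:
    m=m0&(L[...,2]>lo)&(L[...,2]<hi);q=L[m]
    print(lo,hi,len(q),*( [np.percentile(q,[1,5,50,95,99],axis=0)[:,:2].T] if len(q) else []))
cv2.imwrite('pics/v2.png',cv2.resize(a[60:240,200:400],(800,600),interpolation=cv2.INTER_CUBIC)[:,:,::-1])
E
```

```text
-0.03 0.013 542 [[-0.1555 -0.1521  0.0029  0.0133  0.0141]
 [-0.0363 -0.0328  0.0068  0.0358  0.0375]]
-0.05 -0.03 60 [[-0.0066 -0.0028  0.0113  0.0139  0.0739]
 [-0.0413 -0.0402 -0.0315 -0.0229  0.089 ]]
-0.07 -0.05 615 [[-0.033  -0.028   0.0183  0.0395  0.0403]
 [-0.0839 -0.081   0.0839  0.0869  0.0874]]
-0.1 -0.07 1910 [[-0.0325 -0.025   0.0171  0.0386  0.0399]
 [-0.0932 -0.0839  0.0225  0.0937  0.0947]]
-0.13 -0.1 769 [[-0.0207 -0.0169  0.023   0.0279  0.0286]
 [-0.0503 -0.0446  0.011   0.0161  0.0171]]
-0.17 -0.13 982 [[-0.0279 -0.0179  0.0237  0.0391  0.0398]
 [-0.0468 -0.0376  0.0141  0.0351  0.0369]]
```

View pics/v2.png

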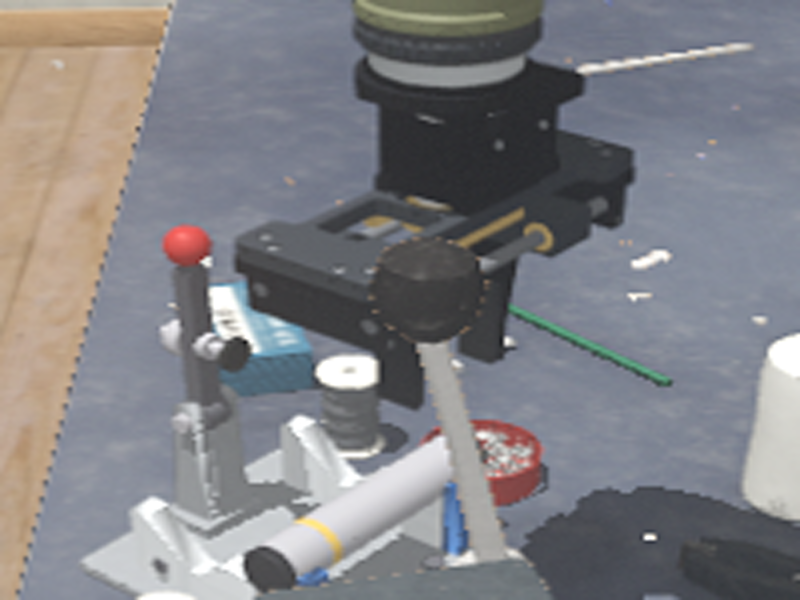

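The view shows the long side of the gripper's body lies along the vee (fingers at (410,360) and (490,310) in the crop), so it will clear the clamp arm. I lower behind the tube.

>>> arm_command(
  motion=[
    [50,0,0,35,0],
    [50,0,0,75,0],
    [50,0,0,110,0],
    [50,0,0,134,0],
    [50,0,0,134,0],
  ],
)

```text
time: 3.58
position: [0.4133, -0.2979, 0.0606]
tool_rot: [-1.059, -2.952, 0.0]
ft_force: [-1.1, 1.1, 0.0]
grip_width: 0.575
grip_force: 0.0
```

>>> arm_command(
  motion=[
    [50,-3,0,0,0],
    [50,-6,0,0,0],
    [50,-8,0,0,0],
    [50,-10,0,0,0],
    [50,-12,0,0,0],
  ],
)

```text
time: 4.0
position: [0.425, -0.3074, 0.0641]
tool_rot: [1.06, 2.954, 0.001]
ft_force: [-1.2, -0.1, 0.0]
grip_width: 0.574
grip_force: 0.0
```

>>> arm_command(
  motion=[
    [50,-2,0,0,0],
    [50,-4,0,0,0],
    [50,-6,0,0,0],
    [50,-8,0,0,0],
    [50,-10,0,0,0],
  ],
)

```text
time: 4.42
position: [0.4314, -0.3132, 0.0624]
tool_rot: [-1.062, -2.956, -0.0]
ft_force: [-0.3, 0.1, 0.8]
grip_width: 0.576
grip_force: 0.3
```

```bash
cat >> h.py <<'E'
def tube(side=True):
    a,d=get_image('side');W=cloud('side',a,d);H=hsv(a)
    y=(d>0)&(H[...,0]>20)&(H[...,0]<35)&(H[...,1]>90)&(W[...,2]>.04)&(W[...,2]<.09)&(W[...,0]>.4)&(W[...,0]<.56)&(W[...,1]<-.2)
    C=np.array([.4844,-.3548]);X=np.array([.772,-.636]);Y=np.array([.636,.772])
    q=W[y]-np.r_[C,0]; c=np.c_[q[:,:2]@X,q[:,:2]@Y,q[:,2]]
    print("band n",len(c),"cradle mean",c.mean(0),"max z",np.percentile(c[:,2],97))
    s=get_state();o=s['position'];print("t",s['time'],"tcp cradle",(o[:2]-C)@X,(o[:2]-C)@Y,o[2],"F",s['ft_force'])
    return a,d
E
python3 -c "
from h import *
z=np.load('side0.npz')
import h
h.get_image=lambda n:(z['p'],z['d'])
tube()
h.get_image=get_image
tube()"
```

```text
band n 31 cradle mean [-0.0536  0.0331  0.0699] max z 0.075023557483655
t 4.4167 tcp cradle -0.0673811270597379 -0.001612127636142116 0.0624350666414577 F [-0.3232  0.0902  0.7587]
band n 6 cradle mean [-0.0554  0.033   0.0615] max z 0.06548280521857054
t 4.4667 tcp cradle -0.06686516270099752 -0.0015989306316754812 0.06251500564411828 F [ 0.9647  0.4297 -0.2094]
```

>>> arm_command(
  motion=[
    [50,-2,0,0,0],
    [50,-4,0,0,0],
    [50,-6,0,0,0],
    [50,-8,0,0,0],
    [50,-10,0,0,0],
  ],
)

```text
time: 4.88
position: [0.4393, -0.3196, 0.0625]
tool_rot: [-1.062, -2.957, -0.0]
ft_force: [0.1, 0.2, -0.4]
grip_width: 0.572
grip_force: 0.3
```

```bash
python3 -c "
from h import *
a,d=tube();b,_=get_image('top')
cv2.imwrite('pics/v3.png',np.hstack([cv2.resize(a[130:280,200:350],(400,400)),cv2.resize(b[130:280,250:400],(400,400))])[:,:,::-1])"
```

```text
band n 7 cradle mean [-0.0455  0.0333  0.0608] max z 0.06505110797733098
t 4.9333 tcp cradle -0.05670211626619104 -0.0015626286926324097 0.06261974868740844 F [ 1.1365 -0.0438  0.4022]
```

View pics/v3.png

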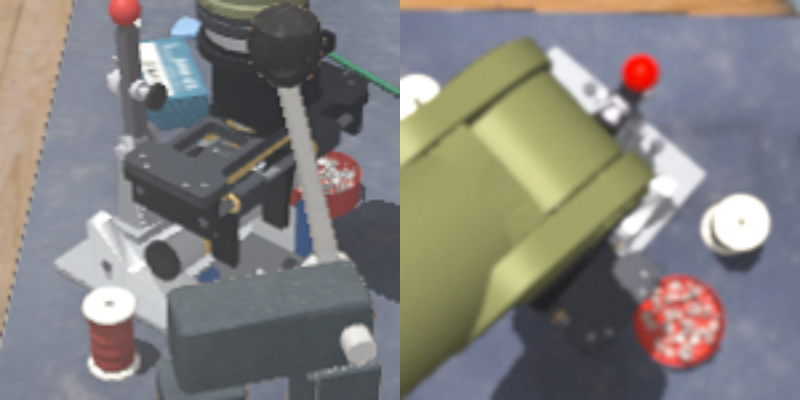

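The tube (end cap at (165,257) in the left crop) rolls squarely ahead of the fingers; the clamp arm is clear of the body.

>>> arm_command(
  motion=[
    [50,-2,0,0,0],
    [50,-4,0,0,0],
    [50,-6,0,0,0],
    [50,-7,0,0,0],
    [50,-8,0,0,0],
  ],
)

```text
time: 5.4
position: [0.4454, -0.3247, 0.0625]
tool_rot: [-1.062, -2.957, -0.0]
ft_force: [0.1, 0.4, -0.0]
grip_width: 0.574
grip_force: 0.2
```

>>> arm_command(
  motion=[
    [50,-1,0,0,0],
    [50,-2,0,0,0],
    [50,-3,0,0,0],
    [50,-4,0,0,0],
    [50,-5,0,0,0],
  ],
)

```text
time: 5.82
position: [0.4492, -0.3278, 0.0625]
tool_rot: [1.062, 2.957, 0.0]
ft_force: [-0.4, -0.2, 0.6]
grip_width: 0.574
grip_force: 0.3
```

```bash
python3 -c "
from h import *
a,d=tube()"
```

```text
band n 4 cradle mean [-0.0325  0.033   0.0625] max z 0.06516778864720746
t 5.8667 tcp cradle -0.04409253253676478 -0.001582726216777939 0.06256884628134321 F [-0.0198 -0.6542 -0.7129]
```

>>> arm_command(
  motion=[
    [50,-1,0,0,0],
    [50,-2,0,0,0],
    [50,-3,0,0,0],
    [50,-3,0,0,0],
    [50,-3,0,0,0],
  ],
)

```text
time: 6.28
position: [0.4516, -0.3298, 0.0626]
tool_rot: [1.062, 2.956, -0.0]
ft_force: [-0.3, 0.2, -0.1]
grip_width: 0.578
grip_force: 0.0
```

```bash
python3 -c "
from h import *
a,d=tube()"
```

```text
band n 5 cradle mean [-0.0267  0.0322  0.0599] max z 0.06437081476474793
t 6.3333 tcp cradle -0.041310130644919195 -0.001566286299939254 0.06252914321744052 F [0.2587 0.2588 0.1312]
```

>>> arm_command(
  motion=[
    [50,0,0,0,0],
    [50,0,0,0,0],
    [50,0,0,0,0],
    [50,0,0,0,0],
    [50,0,0,0,0],
  ],
)

```text
time: 6.75
position: [0.4514, -0.3297, 0.0625]
tool_rot: [1.062, 2.957, 0.0]
ft_force: [-0.4, 0.2, -0.3]
grip_width: 0.574
grip_force: 0.0
```

```bash
python3 -c "
from h import *
a,d=tube()
cv2.imwrite('pics/v4.png',cv2.resize(a[130:280,200:350],(600,600),interpolation=cv2.INTER_CUBIC)[:,:,::-1])"
```

```text
band n 26 cradle mean [-0.0051  0.0332  0.0575] max z 0.06516843666537353
t 6.8 tcp cradle -0.04140511481545468 -0.0015439373664019353 0.06255458677489742 F [ 0.1089  0.1714 -0.5741]
```

View pics/v4.png

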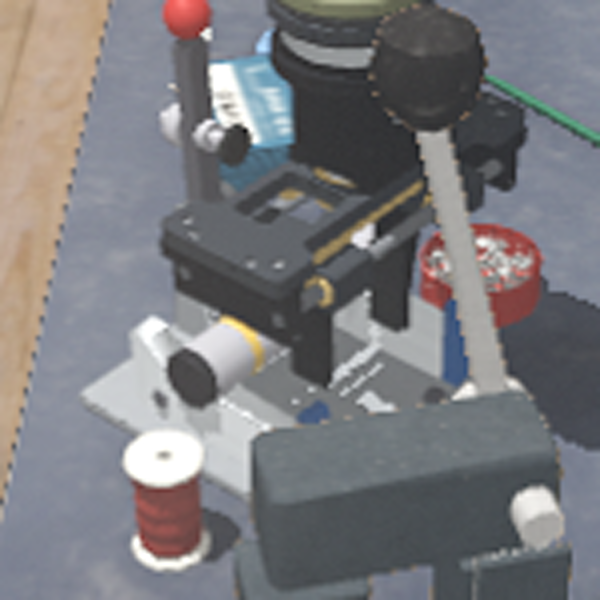

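The tube now lies in the vee (end cap at (192,375), band at (240,345) in the crop), clear of the fingers. I back off and rise, then measure the knob and the foot.

>>> arm_command(
  motion=[
    [40,15,0,0,0],
    [40,35,0,0,0],
    [40,35,0,-35,0],
    [40,35,0,-70,0],
    [40,35,0,-110,0],
  ],
)

```text
time: 7.22
position: [0.423, -0.3066, 0.1725]
tool_rot: [-1.061, -2.954, -0.0]
ft_force: [1.9, 0.2, 1.0]
grip_width: 0.462
grip_force: 0.0
```

>>> arm_command(
  motion=[
    [40,0,0,-35,0],
    [40,0,0,-70,0],
    [40,0,0,-100,0],
    [40,0,0,-110,0],
    [40,0,0,-110,0],
  ],
)

```text
time: 7.63
position: [0.4257, -0.3084, 0.2854]
tool_rot: [1.06, 2.951, 0.001]
ft_force: [-0.3, -0.6, 0.2]
grip_width: 0.459
grip_force: 0.0
```

```bash
python3 - <<'E'
from h import *
from scipy.optimize import least_squares
a,d=tube();W=cloud('side',a,d);H=hsv(a)
b,e=get_image('top');V=cloud('top',b,e);G=hsv(b)
C=np.array([.4844,-.3548,0]);R=np.array([[.772,-.636,0],[.636,.772,0],[0,0,1]])
for n,w,h,dd in(("side",W,H,d),("top",V,G,e)):
    c=(w-C)@R.T
    m=(dd>0)&((h[...,0]<8)|(h[...,0]>172))&(h[...,1]>150)&(np.abs(c[...,0]-.06)<.03)&(np.abs(c[...,1])<.03)&(c[...,2]>.17)&(c[...,2]<.24)
    q=c[m];
    if len(q)<10: print(n,len(q));continue
    r=least_squares(lambda p:np.linalg.norm(q-p,axis=1)-.012,q.mean(0),loss='soft_l1',f_scale=.002).x
    print(n,"knob cradle",r,"world",C+R.T@r,len(q))
c=(W-C)@R.T
# foot: dark points between arm and rails at arm height
m=(d>0)&(np.abs(c[...,1])<.03)&(c[...,2]>.11)&(c[...,2]<.175)&(c[...,0]>-.02)&(c[...,0]<.09)
for lo in np.arange(-.02,.09,.004):
    k=m&(c[...,0]>=lo)&(c[...,0]<lo+.004)
    if k.sum()>1:print("x %.3f n %d y %.4f %.4f z %.4f %.4f V %.0f"%(lo,k.sum(),c[k][:,1].min(),c[k][:,1].max(),c[k][:,2].min(),c[k][:,2].max(),np.median(H[k][:,2])))
cv2.imwrite('pics/v5.png',np.hstack([cv2.resize(a[100:250,210:310],(400,600),interpolation=cv2.INTER_CUBIC),cv2.resize(b[130:280,260:360],(400,600))])[:,:,::-1])
E
```

```text
band n 27 cradle mean [-0.0028  0.0327  0.0596] max z 0.06600906345011558
t 7.6833 tcp cradle -0.0759480461973446 -0.0015786839597693864 0.2830950982716706 F [ 0.7597 -0.227   0.2494]
side knob cradle [ 0.0601 -0.0013  0.208 ] world [ 0.53  -0.394  0.208] 42
top 0
x 0.024 n 2 y -0.0068 -0.0041 z 0.1418 0.1479 V 76
x 0.028 n 54 y -0.0100 0.0117 z 0.1338 0.1539 V 72
x 0.032 n 18 y -0.0067 0.0113 z 0.1333 0.1546 V 104
x 0.036 n 2 y 0.0002 0.0072 z 0.1441 0.1499 V 152
x 0.040 n 4 y 0.0021 0.0035 z 0.1434 0.1481 V 210
x 0.044 n 20 y -0.0047 0.0067 z 0.1350 0.1514 V 162
x 0.048 n 69 y -0.0075 0.0097 z 0.1100 0.1703 V 95
x 0.052 n 95 y -0.0090 0.0111 z 0.1109 0.1749 V 100
x 0.056 n 40 y -0.0088 0.0098 z 0.1129 0.1746 V 107
x 0.060 n 32 y 0.0055 0.0120 z 0.1158 0.1721 V 134
x 0.064 n 16 y 0.0065 0.0124 z 0.1333 0.1530 V 180
x 0.068 n 13 y 0.0020 0.0112 z 0.1386 0.1529 V 217
x 0.072 n 4 y 0.0034 0.0105 z 0.1423 0.1530 V 175
```

View pics/v5.png

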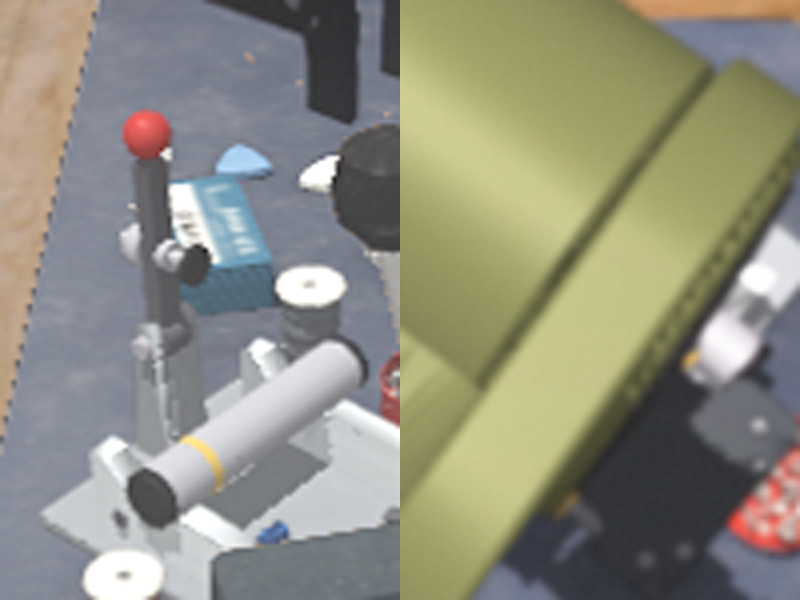

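The crop shows the tube seated in the vee (end cap (152,497), band (203,462)), arm upright with the knob at (147,134) and the foot at (193,263). Now to the knob.

>>> arm_command(
  motion=[
    [40,-34,1,0,0],
    [40,-68,1,0,0],
    [40,-102,2,0,0],
    [40,-135,2,0,0],
    [40,-135,2,0,0],
  ],
)

```text
time: 8.15
position: [0.5324, -0.3933, 0.2752]
tool_rot: [-1.059, -2.949, 0.007]
ft_force: [0.5, 1.5, -0.6]
grip_width: 0.459
grip_force: 0.0
```

>>> arm_command(
  motion=[
    [40,0,0,25,0],
    [40,0,0,50,0],
    [40,0,0,70,0],
    [40,0,0,79,0],
    [40,0,0,79,0],
  ],
)

```text
time: 8.57
position: [0.5278, -0.3902, 0.1993]
tool_rot: [-1.061, -2.95, -0.002]
ft_force: [0.4, 0.4, -0.2]
grip_width: 0.458
grip_force: 0.0
```

```bash
python3 -c "
from h import *
a,d=tube();print(get_state()['joint_positions'])
cv2.imwrite('pics/v6.png',cv2.resize(a[80:230,200:350],(600,600),interpolation=cv2.INTER_CUBIC)[:,:,::-1])"
```

```text
band n 27 cradle mean [-0.0029  0.0328  0.06  ] max z 0.06571055773280744
t 8.6167 tcp cradle 0.05728160787300563 0.00029383843615305924 0.20163762694788107 F [ 0.1738 -0.8475  1.0828]
[-0.0468  0.4653  0.8766  1.5009 -0.3605  1.3485  1.7392]
```

View pics/v6.png

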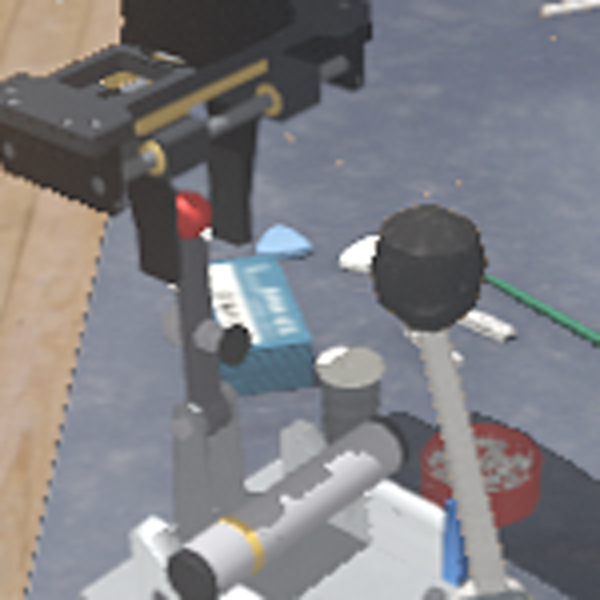

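The knob (195,215 in the crop) stands between the fingers; I close on it.

>>> arm_command(
  motion=[
    [20,0,0,0,0],
    [20,0,0,0,0],
    [20,0,0,0,0],
    [20,0,0,0,0],
    [20,0,0,0,0],
  ],
  newtons=25,
)

```text
time: 9.03
position: [0.5306, -0.3918, 0.2048]
tool_rot: [1.061, 2.955, 0.001]
ft_force: [0.5, 0.7, 2.5]
grip_width: 0.258
grip_force: 25.0
```

```bash
python3 -c "
from h import *
a,d=tube();s=get_state();print(s['grip_width']*87,s['grip_force'])"
```

```text
band n 30 cradle mean [-0.0028  0.0327  0.0592] max z 0.06664982244203829
t 9.0833 tcp cradle 0.05924541339630475 0.0007939604188689359 0.2048007438249829 F [0.3818 1.0542 4.5282]
22.303174961062886 25.00048667192459
```

>>> arm_command(
  motion=[
    [20,13,0,0,0],
    [20,24,0,0,0],
    [20,35,0,2,0],
    [20,46,0,5,0],
    [20,57,0,10,0],
  ],
)

```text
time: 9.5
position: [0.4882, -0.3566, 0.1951]
tool_rot: [1.058, 2.95, -0.003]
ft_force: [3.8, -2.0, 5.1]
grip_width: 0.257
grip_force: 25.0
```

```bash
python3 -c "
from h import *
a,d=tube();s=get_state();print(s['grip_width']*87,s['grip_force'],s['joint_positions'])"
```

```text
band n 21 cradle mean [-0.0041  0.0328  0.0591] max z 0.06518617860629738
t 9.55 tcp cradle 0.001590429662809385 0.0010806677755251504 0.1940286262601591 F [ 2.9198 -2.0341  0.6857]
21.952852749284286 25.00029355287552 [-0.1585  0.3296  0.9141  1.664  -0.2733  1.2789  1.6898]
```

>>> arm_command(
  motion=[
    [20,10,0,5,0],
    [20,20,0,11,0],
    [20,29,0,18,0],
    [20,37,0,26,0],
    [20,45,0,35,0],
  ],
)

```text
time: 9.97
position: [0.4532, -0.3275, 0.1604]
tool_rot: [1.059, 2.952, 0.0]
ft_force: [2.9, 0.5, 5.5]
grip_width: 0.259
grip_force: 25.0
```

>>> arm_command(
  motion=[
    [20,6,0,9,0],
    [20,12,0,19,0],
    [20,16,0,30,0],
    [20,19,0,39,0],
    [20,21,0,47,0],
  ],
)

```text
time: 10.38
position: [0.4355, -0.3127, 0.112]
tool_rot: [1.061, 2.957, 0.003]
ft_force: [-0.2, 3.8, 6.0]
grip_width: 0.251
grip_force: 25.1
```

```bash
python3 -c "
from h import *
a,d=tube();s=get_state();print(s['grip_width']*87,s['grip_force'],s['joint_positions'])
W=cloud('side',a,d);H=hsv(a)
C=np.array([.4844,-.3548,0]);R=np.array([[.772,-.636,0],[.636,.772,0],[0,0,1]]);c=(W-C)@R.T
m=(d>0)&((H[...,0]<8)|(H[...,0]>172))&(H[...,1]>150)&(c[...,2]>.07)&(np.abs(c[...,1])<.04)&(np.abs(c[...,0])<.1)
print(m.sum(),c[m].mean(0) if m.sum() else 0)
cv2.imwrite('pics/v7.png',cv2.resize(a[130:280,200:350],(600,600),interpolation=cv2.INTER_CUBIC)[:,:,::-1])"
```

```text
band n 29 cradle mean [-0.0033  0.0326  0.0588] max z 0.06591845292301908
t 10.4333 tcp cradle -0.0648680105747346 0.0013525828414949273 0.11069389628951118 F [ 2.3146  2.5529 -1.2294]
22.148021953776464 25.10722439736128 [-0.2359  0.2508  0.9171  1.9121 -0.2262  1.0862  1.6546]
0 0
```

View pics/v7.png

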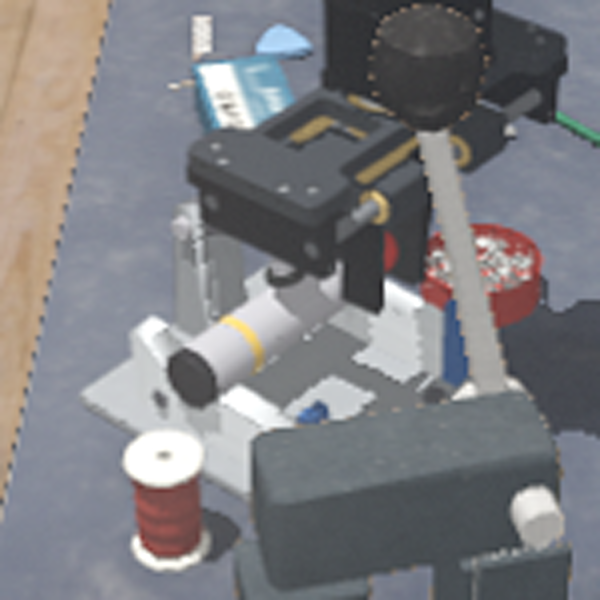

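The arm is nearly level with the foot (290,272 in the crop) just above the seated tube. Now slowly down, watching the force.

>>> arm_command(
  motion=[
    [20,0,0,1,0],
    [20,0,0,2,0],
    [20,0,0,3,0],
    [20,0,0,4,0],
    [20,0,0,5,0],
  ],
)

```text
time: 10.85
position: [0.4348, -0.3122, 0.107]
tool_rot: [-1.06, -2.955, -0.004]
ft_force: [-2.0, 5.7, 5.9]
grip_width: 0.254
grip_force: 25.1
```

>>> arm_command(
  motion=[
    [20,0,0,1,0],
    [20,0,0,2,0],
    [20,0,0,3,0],
  ],
)

```text
time: 11.1
position: [0.4344, -0.3119, 0.1038]
tool_rot: [-1.06, -2.954, -0.005]
ft_force: [-2.5, 6.5, 6.2]
grip_width: 0.252
grip_force: 25.1
```

>>> arm_command(
  motion=[
    [20,0,0,1,0],
    [20,0,0,2,0],
    [20,0,0,3,0],
  ],
)

```text
time: 11.35
position: [0.4341, -0.3117, 0.1006]
tool_rot: [-1.06, -2.953, -0.005]
ft_force: [-2.9, 7.7, 5.7]
grip_width: 0.249
grip_force: 25.1
```

>>> arm_command(
  motion=[
    [20,0,0,1,0],
    [20,0,0,2,0],
  ],
)

```text
time: 11.52
position: [0.434, -0.3115, 0.0985]
tool_rot: [-1.059, -2.953, -0.005]
ft_force: [-3.0, 6.9, 6.0]
grip_width: 0.254
grip_force: 25.1
```

>>> arm_command(
  motion=[
    [20,0,0,1,0],
    [20,0,0,2,0],
  ],
)

```text
time: 11.68
position: [0.4339, -0.3114, 0.0965]
tool_rot: [-1.059, -2.953, -0.005]
ft_force: [-3.3, 8.2, 5.1]
grip_width: 0.254
grip_force: 25.1
```

>>> arm_command(
  motion=[
    [20,1,0,0,0],
    [20,2,0,1,0],
    [20,3,0,2,0],
  ],
)

```text
time: 11.93
position: [0.4337, -0.3113, 0.0952]
tool_rot: [1.06, 2.956, 0.002]
ft_force: [1.9, 4.1, 4.5]
grip_width: 0.251
grip_force: 25.1
```

>>> arm_command(
  motion=[
    [20,0,0,1,0],
    [20,0,0,2,0],
  ],
)

```text
time: 12.1
position: [0.4337, -0.3113, 0.0933]
tool_rot: [1.06, 2.956, 0.002]
ft_force: [0.8, 4.3, 5.3]
grip_width: 0.251
grip_force: 25.1
```

>>> arm_command(
  motion=[
    [20,0,0,1,0],
    [20,0,0,2,0],
  ],
)

```text
time: 12.27
position: [0.4336, -0.3112, 0.0912]
tool_rot: [1.061, 2.956, 0.002]
ft_force: [-0.1, 4.6, 5.0]
grip_width: 0.252
grip_force: 25.1
```

>>> arm_command(
  motion=[
    [20,0,0,1,0],
    [20,0,0,2,0],
  ],
)

```text
time: 12.43
position: [0.4335, -0.3112, 0.0891]
tool_rot: [1.061, 2.956, 0.002]
ft_force: [-0.2, 4.0, 4.5]
grip_width: 0.25
grip_force: 25.1
```

>>> arm_command(
  motion=[
    [20,0,0,1,0],
    [20,0,0,2,0],
  ],
)

```text
time: 12.6
position: [0.4335, -0.3111, 0.0871]
tool_rot: [1.061, 2.956, 0.002]
ft_force: [0.2, 5.3, 5.7]
grip_width: 0.252
grip_force: 25.1
```

>>> arm_command(
  motion=[
    [20,0,0,1,0],
    [20,0,0,2,0],
  ],
)

```text
time: 12.77
position: [0.4335, -0.3111, 0.0851]
tool_rot: [1.061, 2.956, 0.002]
ft_force: [-0.4, 4.5, 6.0]
grip_width: 0.253
grip_force: 25.0
```

>>> arm_command(
  motion=[
    [20,0,0,1,0],
    [20,0,0,2,0],
  ],
)

```text
time: 12.93
position: [0.4335, -0.3112, 0.0832]
tool_rot: [1.061, 2.956, 0.002]
ft_force: [0.6, 6.2, 6.3]
grip_width: 0.251
grip_force: 25.0
```

```bash
python3 -c "
from h import *
a,d=tube()
cv2.imwrite('pics/v8.png',cv2.resize(a[170:250,225:325],(800,600),interpolation=cv2.INTER_CUBIC)[:,:,::-1])"
```

```text
band n 30 cradle mean [-0.0037  0.0328  0.0588] max z 0.0650625553228762
t 12.9833 tcp cradle -0.06704844989468377 0.0013357717674336647 0.08309909843826883 F [1.2878 5.4123 5.5325]
```

View pics/v8.png

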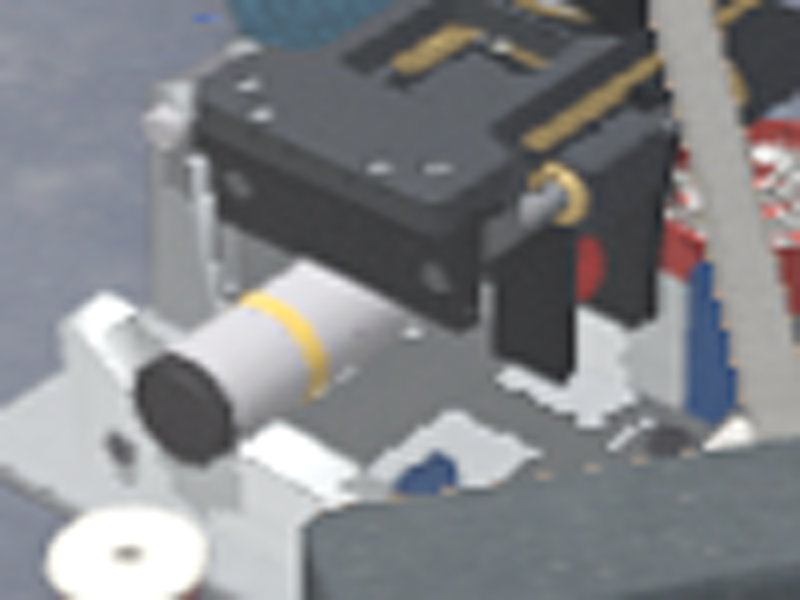

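The foot is hidden behind the gripper body now; the knob (590,270) is held and the tube unmoved (cap (185,408)). I go on by force.

>>> arm_command(
  motion=[
    [20,0,0,1,0],
    [20,0,0,2,0],
  ],
)

```text
time: 13.15
position: [0.4335, -0.3112, 0.0813]
tool_rot: [1.061, 2.956, 0.002]
ft_force: [1.2, 5.4, 8.1]
grip_width: 0.248
grip_force: 25.0
```

>>> arm_command(
  motion=[
    [20,0,0,1,0],
    [20,0,0,2,0],
  ],
)

```text
time: 13.32
position: [0.4336, -0.3113, 0.0795]
tool_rot: [1.06, 2.956, 0.002]
ft_force: [-0.6, 5.1, 7.4]
grip_width: 0.249
grip_force: 25.0
```

>>> arm_command(
  motion=[
    [20,0,0,1,0],
    [20,0,0,1,0],
  ],
)

```text
time: 13.48
position: [0.4337, -0.3113, 0.0784]
tool_rot: [1.06, 2.956, 0.002]
ft_force: [0.7, 4.6, 7.2]
grip_width: 0.252
grip_force: 25.0
```

```bash
python3 -c "
from h import *
for _ in range(6): a,d=get_image('side');print(get_state()['ft_force'])
tube()"
```

```text
[0.5996 4.7887 7.0909]
[-0.0145  5.3995  7.0329]
[0.0364 4.5594 7.1627]
[-0.0342  5.6725  6.6075]
[1.0866 5.2359 7.2826]
[-0.1404  5.5727  7.0064]
band n 28 cradle mean [-0.003   0.0326  0.0591] max z 0.06547865564628529
t 13.8333 tcp cradle -0.06683686371081446 0.0013367513748128931 0.07840366454569347 F [-0.4376  5.6607  6.8624]
```

>>> arm_command(
  motion=[
    [50,0,0,0,0],
    [50,0,0,0,0],
    [50,0,0,0,0],
    [50,0,0,0,0],
    [50,0,0,0,0],
  ],
)

```text
time: 14.25
position: [0.4321, -0.3122, 0.0774]
tool_rot: [-1.063, -2.956, 0.001]
ft_force: [0.1, 0.3, -0.3]
grip_width: 0.526
grip_force: 0.0
```

>>> arm_command(
  motion=[
    [50,0,0,-15,0],
    [50,0,0,-45,0],
    [50,0,0,-80,0],
    [50,0,0,-120,0],
    [50,0,0,-160,0],
  ],
)

```text
time: 14.67
position: [0.4316, -0.312, 0.2388]
tool_rot: [-1.063, -2.955, 0.001]
ft_force: [1.4, 0.7, -0.4]
grip_width: 0.571
grip_force: 0.0
```

>>> arm_command(
  motion=[
    [50,20,0,-30,0],
    [50,50,0,-60,0],
    [50,80,0,-60,0],
    [50,100,0,-60,0],
    [50,100,0,-60,0],
  ],
)

```text
time: 15.08
position: [0.3539, -0.2461, 0.298]
tool_rot: [1.058, 2.957, 0.005]
ft_force: [0.6, -0.0, -0.4]
grip_width: 0.576
grip_force: 0.0
```

```bash
python3 - <<'E'
from h import *
a,d=tube();W=cloud('side',a,d);H=hsv(a)
C=np.array([.4844,-.3548,0]);R=np.array([[.772,-.636,0],[.636,.772,0],[0,0,1]]);c=(W-C)@R.T
from scipy.optimize import least_squares
m=(d>0)&((H[...,0]<8)|(H[...,0]>172))&(H[...,1]>150)&(c[...,2]>.05)&(c[...,2]<.13)&(np.abs(c[...,1])<.03)&(np.abs(c[...,0]+.06)<.03)
q=c[m];r=least_squares(lambda p:np.linalg.norm(q-p,axis=1)-.012,q.mean(0)-[0,0,.01],loss='soft_l1',f_scale=.002).x
print("knob",len(q),r,"theta",np.arcsin((r[2]-.092)/.115),get_state()['grip_width']*87)
cv2.imwrite('pics/v9.png',cv2.resize(a[150:250,210:330],(720,600),interpolation=cv2.INTER_CUBIC)[:,:,::-1])
E
```

```text
band n 27 cradle mean [-0.0027  0.0326  0.0594] max z 0.06546962069197838
t 15.1333 tcp cradle -0.1683028018709595 0.0004538223894931248 0.29775861619514976 F [0.8771 0.0694 0.419 ]
knob 11 [-0.0608  0.004   0.0867] theta -0.04622791185289133 49.79259815209927
```

View pics/v9.png

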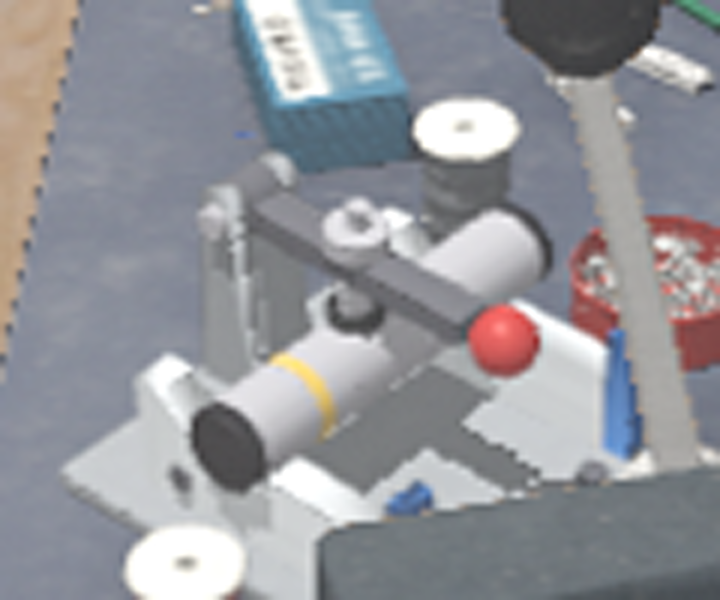

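The arm rests on the tube, foot at (357,308), knob at (505,340), tube still in the vee (cap (228,445)). I check the arm's angle by a ray through the knob.

```bash
python3 - <<'E'
from h import *
C=np.array([.4844,-.3548,0]);R=np.array([[.772,-.636,0],[.636,.772,0],[0,0,1]])
k=camera_params('side');E=k['extrinsics']
def cast(u,v):
    r=cv2.undistortPoints(np.array([[[u,v]]],float),k['intrinsics'],np.array(k['D'])).ravel()
    D=R@(E[:3,:3]@np.r_[r,1]);o=R@(E[:3,3]-C);return o-D*o[1]/D[1]
def knob(a,x0,x1,y0,y1):
    H=hsv(a)[y0:y1,x0:x1];m=(((H[...,0]<8)|(H[...,0]>172))&(H[...,1]>130)&(H[...,2]>60)).astype(np.uint8)
    n,l,s,c=cv2.connectedComponentsWithStats(m);i=1+s[1:,4].argmax();(x,y),r=cv2.minEnclosingCircle(np.argwhere(l==i)[:,::-1].astype(np.float32));print(x+x0,y+y0,r,s[i,4]);return x+x0,y+y0
p0=cast(*knob(np.load('side0.npz')['p'],235,260,120,150))
a,d=get_image('side')
p1=cast(*knob(a,283,303,195,218))
print(p0,p1)
for hx,hz in((.05,.092),):
    for p in(p0,p1):print(np.hypot(p[0]-hx,p[2]-hz),np.arctan2(p[2]-hz,hx-p[0]))
print(get_state()['time'])
E
```

```text
246.3125 133.0 5.676600456237793 101
293.5 206.0 5.590270042419434 90
[0.0599 0.     0.2085] [-0.0592  0.      0.0871]
0.11693173891143568 1.655870302176989
0.10931556806188177 -0.04527187880331906
15.1833
```

```bash
python3 -c "
from bench import *
print(close_job())"
```

```text
the job is handed in; nothing more can be done
None
```

I rolled the tube over the crest into the vee, where it settled by itself. The clamp is closed on it with an estimated 7–8 N at the foot, the gripper is off everything, and the job is handed in; no verdict came back.

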